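# Start a pressure cure

## Task

Get the mould with the bar handle curing under pressure: set it down gently, upright, inside the open pressure pot, then swing the pot's lid all the way over the mouth, and then turn the lid's wing grip clockwise until it stops. After that turn the air regulator's sleeve so that its pointer clicks in at number 5, and last of all push the air valve's lever fully over, from leaning towards the robot to leaning away from it. Leave the other mould and the brush where they lie.

Things in the scene. Friction and masses are not known exactly. Their poses are not given: they have to be found in the camera images.
- mould: the mould to cure: pale wooden block 46 (x) x 36 (y) x 30 mm high with a raised bar handle on top, 42 long (along x), 16 thick (y), its top 57 mm above the underside. Loose, about 150 g. Origin: centre of the underside, z up.
- spare_mould: a mould of the same block size but with a round mushroom knob (28 mm across, top at 56 mm) in place of the bar handle. Not to be used. Origin: centre of the underside. The two moulds may have changed places.
- pot: aluminium pressure pot, fixed to the table: round, 126 mm across at the rim, 120 below, inner diameter about 108 mm, rim 70 mm above the table, inner floor 8 mm above the table. Origin: centre of the underside, at table height. Its x axis points from the pot's axis to the upright hinge post of the lid, which stands 130 mm away.
- lid_arm (a joint): swing of the lid's arm about the upright hinge post (rad). 0: lid exactly over the pot's mouth, against its stop; grows counter-clockwise seen from above as the lid swings away, level, to 1.7. Stiff (0.12 N m): stays where it is left. The arm is a flat grey bar 22 mm wide, 130 mm from the post's axis to the lid's axis, its top 97 mm above the table.
- lid_hinge (a point): point on the axis of the hinge post, 103 mm above the table (the arm's hub top; hub 34 mm across).
- cap (a joint): screw turn of the round lid under the arm's end (rad): 0 loose, grows clockwise seen from above to its stop at 1.3 (tight); friction about 0.06 N m; the lid sinks 5 mm on the way. The lid is an aluminium disc 132 mm across, underside 75 mm and top 86 mm above the table when loose.
- cap_grip (a point): centre of the top face of the lid's black wing grip, on the lid's own axis, 128 mm above the table when loose. The wing is 60 mm long along this point's x axis, 18 mm thick along y, and reaches from this point 26 mm down; the arm lies 31 mm below this point. At joint cap = 0 the wing's x axis stands 0.65 rad counter-clockwise of the arm's line.
- regulator: air regulator, fixed: grey block 110 x 110 x 35 mm with a round white number plate (114 mm across, top 41 mm above the table). Origin: on the sleeve's axis, at table height. Numbers 0 to 8 stand on the plate 24 degrees apart, rising clockwise seen from above; number 4 lies towards -x of this body, 5 is the next one clockwise. The air valve stands at x = -50, y = -140 mm of this body.
- sleeve (a joint): turn of the regulator's sleeve, rad clockwise seen from above: 0 when the pointer is at number 0, 0.4189 (24 degrees) per number; it clicks into a detent at each number (about 0.06 N m to turn).
- sleeve_grip (a point): centre of the top of the sleeve, 77 mm above the table, on its axis. The sleeve is a dark ribbed upright cylinder 50 mm across and 36 mm high standing on the number plate; at its foot a pointer nose (5 mm high, reaching 36 mm from the axis) points along -x of this point to the number set; a white line on top points the same way.
- valve (a joint): tilt of the air valve's lever (rad): 0 leaning towards the robot (off), 1.0 leaning away (fully on); it swings in the regulator's +x direction and stays where it is left. Pivot 22 mm above the table, rod 10 mm thick and 80 mm long, on a brass block 70 (x) x 50 (y) x 25 mm high.
- valve_tip (a point): centre of the black ball (26 mm) at the end of the valve's lever; 92 mm above the table at either end, 102 mm half-way.
- brush: flat paint brush, some 200 mm long, lying on the table along its x axis. Origin under its middle.

How it is judged (in metres and radians):
On the way, in this order (a step that is already met when the one before it is completed fails the run):
1. the bar-handled mould stands upright and released on the pot's floor (horizontal distance between mould and pot below 0.035 m and z of mould in the frame of pot between 0.003 and 0.016 m and angle between mould's own z axis and vertical below 0.15 rad and contact force between the fingers and mould below 0.05 N and linear speed of mould below 0.03 m/s), for 0.2 s.
2. the lid has been swung fully over the mouth (arm within 0.06 rad of its stop) (value of joint lid_arm below 0.06 rad), for 0.2 s.
3. the lid has been screwed down clockwise (cap above 1.15 rad) (value of joint lid_arm below 0.06 rad and value of joint cap above 1.15 rad), for 0.2 s.
4. the sleeve stands at number 5 (within 0.12 rad) (value of joint sleeve between 1.9744 and 2.2144 rad), for 0.3 s.
5. the air valve's lever is fully over (above 0.85 rad) (value of joint valve above 0.85 rad), for 0.2 s.
At the end, for the whole second after the job is handed in: The bar-handled mould stands upright (within 0.15 rad) on the pot's floor, within 35 mm of the pot's axis; the lid's arm is within 0.06 rad of closed and the cap turned beyond 1.15 rad; the sleeve rests at number 5 within 0.12 rad; the valve's lever is beyond 0.85 rad (all of step 3 and all of step 4 and horizontal distance between mould and pot below 0.035 m and z of mould in the frame of pot between 0.003 and 0.016 m and angle between mould's own z axis and vertical below 0.15 rad and value of joint valve above 0.85 rad and linear speed of mould below 0.03 m/s and velocity of joint sleeve between -0.1 and 0.1 rad/s); the robot touches nothing.
It fails at once if the other mould or the brush is moved by more than 30 mm (distance of any of spare_mould, brush from where it was at the start of the episode above 0.03 m).
It fails at once if the mould is dropped (falls freely faster than 0.7 m/s) (linear speed of mould above 0.7 m/s and contact force between the fingers and mould below 0.05 N).
It also fails if it takes over 72 s, if anything falls off the work surface, if the arm or the gripper's body presses on something with over 40 N, if the wrist force passes 120 N, or if a joint passes its speed limit or range.

## Robot

A 7-joint arm with a two-finger parallel gripper is mounted at the origin on the work surface. World frame = base frame: x ahead of the robot, y to its left, z up, the work surface at z = 0. Lengths are in mm, angles in rad, forces in N, time in s.
With the tool pointing down it reaches from about 400 to 875 mm from the base axis. Payload 4.4 kg.
Tool frame: the origin (TCP) lies midway between the tips of the shut fingers; the grasp point (between the pads) lies 19 mm behind it; z points along the fingers, y is the line along which they close (so a half turn about z gives the same grasp; the last joint's range is limited). The gripper opens to 85 mm and grips with 20 to 120 N. Pads are 22 mm wide; open, the fingers measure 114 mm over their backs; the gripper's body (76 mm by 85 mm) begins 54 mm behind the grasp point. The pads swing forward as they close: fully open they stand 13 mm farther back than shut.
Start: joints at [-1.342, 0.628, 0.038, 1.517, -0.027, 0.996, -0.02], TCP at [188.831, 621.981, 207.913] pointing down, gripper open.
Joint ranges: [-3.06, 3.06], [-0.37, 2.12], [-1.25, 1.32], [0.18, 2.47], [-1.1, 4.24], [0.23, 1.98], [-2.94, 2.94]. Speed limits (rad/s): [2.57, 2.57, 3.14, 3.14, 3.14, 3.14, 3.14].

## Interface

Orientations are given as [roll, pitch, yaw] about the fixed x, y, z axes, in that order (R = Rz(yaw) Ry(pitch) Rx(roll)).
In Python, from bench import ctrl gives the robot as it stands. The module is installed in compiled form; this text tells all that it offers.
- The arm moves only by the tool play_rows, never from a script. Its argument "targets" is a list of rows, each a list of 5 numbers: the opening, from -1 (shut) to 1 (fully open), then the shift along the tool's x, y, z in mm, then the turn about the tool's z in units of 6 degrees (1.0 is 6 degrees). In form: [[grip, dx, dy, dz, roll], ...]. A call has 1 to 12 rows; each row shifts and turns the commanded pose from where the row before left it, along the tool's axes as they then stand; what a row does not reach is not made up. A row lasts 1/8 s, in which the tool goes at most 62.5 mm and 10.7 degrees, less where a joint would pass 70% of its speed; a pose out of reach is approached as far as the arm can. A call is refused whole if a number of a shift passes 62.5 or a number of a turn 1, either way. A call with a gripper value outside its range is refused whole. The fingers move at their own pace and stop on an object; "grip_force" is the grip in N (left out, the last holds). Time passes only in rows, so rows that do not move let the fingers close. It gives the time, the measured TCP pose, the force, the opening and the grip force at its end, in the units of the state.
- ctrl.observe(): the state, without advancing time (a new reading comes with each control period).
- ctrl.camera(name): name is "side" or "top"; returns a dict with "image" (400x640x3 uint8, blue, green, red), "fovy" (degrees; the focal length in pixels is half the picture's height over the tangent of half this angle, whatever the lens; pixels are square), "cx", "cy" (the principal point, pixels), "pose" (4x4, takes a point from camera to world coordinates). Camera axes: x right, y down, z forward; pixel columns grow to the right and rows downward; lengths in mm; the calibration is good to about 2 mm. A picture is of the moment at which its call begins. There is no depth.
- ctrl.sign_off(): hands the job in; it is judged then, once.
The state is a dict: "clock": time; "joint_positions": joint angles; "dq": joint speeds; "joint_efforts": joint torques, N m; "eef_pos": TCP position; "tool_rot": TCP orientation; "ft_force": force on the tool from outside, world axes, zero at the start; "wrist_torque": the same for the moment, N m; "finger_gap": opening from 0.0 (shut) to 1.0 (fully open); "grasp_force": force on a finger pad.
Only numpy, scipy, OpenCV 4.12 (cv2) and the standard library are available. Lean on these libraries where they do the work, as an engineer would, in place of code of your own. Each camera call takes 0.05 s, during which the arm holds its last target. There are 200 camera calls.

## Working session

There is one attempt and no reset: what is moved stays moved. The work goes in short steps, Python scripts to look and compute and a tool call to move; the robot and the scene stay as the last step left them, time stands still between calls to the robot, and variables do not carry over. Pictures are saved under pics/ and viewed, at most 10 in all, crops included, and the job is handed in when it is done.

Besides the shell and the picture viewer there is one more tool, called after "Request:" as name([rows], argument=value, ...), one row to a line, values as JSON. play_rows: Moves the arm, as the interface text tells. Its arguments: {"type":"object","properties":{"targets":{"type":"array"},"grip_force":{"type":"number"}},"required":["targets"]}

```bash
mkdir -p pics
python3 - <<'E'
from bench import ctrl
import cv2,json,numpy as np
np.set_printoptions(precision=4,suppress=True)
s=ctrl.observe();print(s)
for n in("top","side"):
    c=ctrl.camera(n);cv2.imwrite(f"pics/{n}0.png",c["image"])
    print(n,c["fovy"],c["cx"],c["cy"],np.array(c["pose"]), [k for k in c])
    np.savez(f"{n}.npz",fovy=c["fovy"],cx=c["cx"],cy=c["cy"],pose=c["pose"])
E
```

```text
{'clock': 0.0, 'joint_positions': array([-1.3418,  0.6294,  0.0384,  1.5184, -0.027 ,  0.9963, -0.02  ]), 'dq': array([-0.0013, -0.0002,  0.0007,  0.0004,  0.0014,  0.0005,  0.0015]), 'joint_efforts': array([ -0.0008, -56.3397,   1.2257, -19.3451,   0.0109,   0.0103,
        -0.    ]), 'eef_pos': array([188.5966, 621.3131, 206.9592]), 'tool_rot': array([-3.1396,  0.    ,  2.8468]), 'ft_force': array([0.5379, 1.1488, 0.274 ]), 'wrist_torque': array([-0.0063, -0.021 ,  0.0003]), 'grasp_force': 0.0, 'finger_gap': 1.0068185068555977}
top 53.67139351254403 320.51793910735165 205.95766141600026 [[  -0.0115   -0.997     0.0764  389.0565]
 [  -0.9999    0.0109   -0.0085  -10.7236]
 [   0.0076   -0.0765   -0.997  1039.8385]
 [   0.        0.        0.        1.    ]] ['image', 'fovy', 'cx', 'cy', 'pose']
side 52.232982798209875 316.5602285523695 204.18012298452194 [[   0.9968   -0.0525    0.0601  405.8396]
 [  -0.0797   -0.6988    0.7109 -817.7124]
 [   0.0047   -0.7134   -0.7007  897.7256]
 [   0.        0.        0.        1.    ]] ['image', 'fovy', 'cx', 'cy', 'pose']
```

View pics/top0.png

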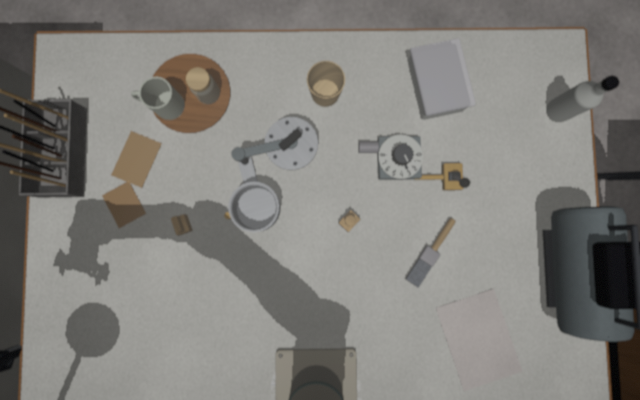

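View pics/side0.png

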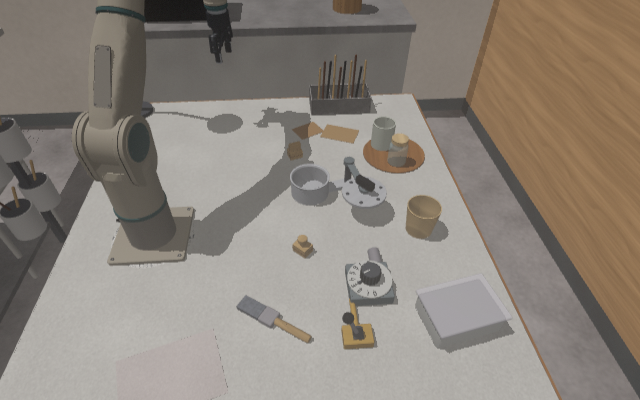

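The top view shows the pot near (255,206), the lid near (292,141), the regulator near (400,156), the valve near (455,178), and moulds near (181,224) and (349,218). I'll enlarge these areas.

```bash
cat > h.py <<'E'
import numpy as np,cv2
def cam(n):
    d=np.load(f"{n}.npz");return float(d["fovy"]),float(d["cx"]),float(d["cy"]),d["pose"]
def ray(n,u,v,z):
    fy,cx,cy,T=cam(n);f=200/np.tan(np.radians(fy/2))
    d=T[:3,:3]@np.array([(u-cx)/f,(v-cy)/f,1.]);o=T[:3,3]
    return o+d*(z-o[2])/d[2]
def proj(n,p):
    fy,cx,cy,T=cam(n);f=200/np.tan(np.radians(fy/2))
    q=T[:3,:3].T@(np.array(p,float)-T[:3,3]);return np.array([cx+f*q[0]/q[2],cy+f*q[1]/q[2]])
def crop(im,x,y,w,h,k):
    c=cv2.resize(im[y:y+h,x:x+w],None,fx=k,fy=k,interpolation=cv2.INTER_CUBIC)
    for i in range(0,w,10):
        cv2.line(c,(i*k,0),(i*k,8 if i%20 else 14),(0,0,255),1)
        if i%20==0: cv2.putText(c,str(x+i),(i*k+2,12),0,.35,(0,0,255),1)
    for j in range(0,h,10):
        cv2.line(c,(0,j*k),(8 if j%20 else 14,j*k),(0,0,255),1)
        if j%20==0: cv2.putText(c,str(y+j),(2,j*k+12),0,.35,(0,0,255),1)
    return c
E
python3 - <<'E'
from h import *
t=cv2.imread("pics/top0.png")
a=crop(t,220,100,130,140,4) ;a=a[:, :520]
b=crop(t,160,200,40,50,7)[:280]
c=crop(t,330,200,40,50,7)[:280]
o=np.zeros((560,800,3),np.uint8);o[:,:520]=a;o[:280,520:]=b;o[280:,520:]=c
cv2.imwrite("pics/c1.png",o)
cv2.imwrite("pics/c2.png",crop(t,355,125,125,75,6))
E
```

```text
(no output)
```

View pics/c1.png

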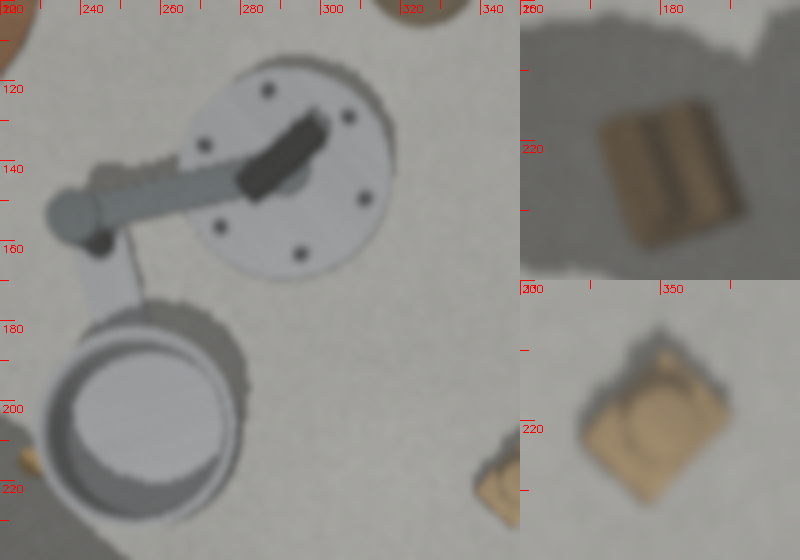

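View pics/c2.png

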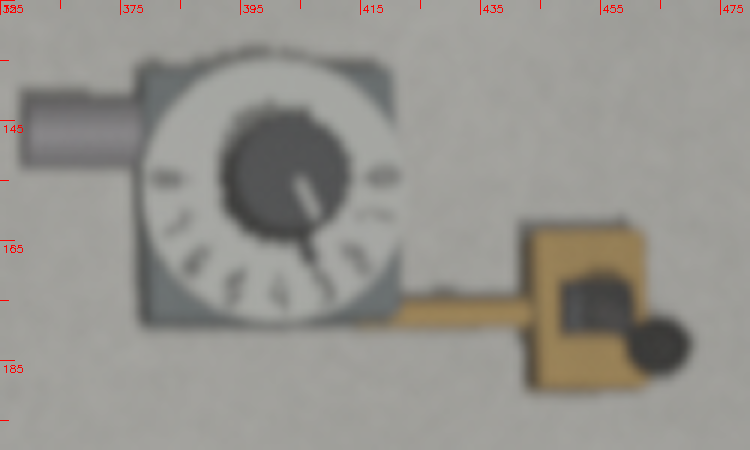

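```bash
cat > m.py <<'E'
from h import *
np.set_printoptions(precision=1,suppress=True)
pot=ray("top",254.8,206,70);hub=ray("top",238.3,153.5,103);lid=ray("top",290.7,142.5,86)
plate=ray("top",400,157,41);slv=ray("top",402.2,154.3,77);ball=ray("top",464.3,182.5,92)
print("pot",pot,"hub",hub,"lid",lid,"plate",plate,"slv",slv,"ball",ball)
print(np.linalg.norm((pot-hub)[:2]),np.linalg.norm((lid-hub)[:2]))
w1=ray("top",282,148,128);w2=ray("top",298,129,128);print("wing",w1,w2,np.linalg.norm(w1-w2),(w1+w2)/2)
th=lambda a,b:np.degrees(np.arctan2((b-a)[1],(b-a)[0]))
print("arm dir",th(hub,lid),"closed dir",th(hub,pot),"wing dir",th(w1,w2))
# regulator frame: valve at -50,-140 ; edges
e1=ray("top",378.5,135.5,35);e2=ray("top",378.5,178.8,35);print("reg x dir",th(e2,e1), th(ray("top",385,154,41),ray("top",418,154,41)))
n0=ray("top",418.5,154.5,41);n8=ray("top",382.7,154.5,41);print("0/8",n0,n8)
for c in [(172,217),(187,213.5),(178.5,235)]: print(ray("top",*c,30))
E
python3 m.py
```

```text
pot [465.  142.5  70. ] hub [589.1 177.  103. ] lid [618.8  52.4  86. ] plate [ 589.2 -224.3   41. ] slv [ 588.7 -222.3   77. ] ball [ 514.9 -367.8   92. ]
128.7816685929222 128.0619684960979
wing [595.8  70.  128. ] [640.7  32.3 128. ] 58.61855874896989 [618.3  51.2 128. ]
arm dir -76.60757500207949 closed dir -164.4859238267824 wing dir -40.04331464607575
reg x dir -1.3017321326032016 -90.56616455296988
0/8 [ 595.2 -272.    41. ] [ 596.1 -180.1   41. ]
[442.3 359.6  30. ]
[450.9 321.6  30. ]
[396.4 342.4  30. ]
```

```bash
cat > ov.py <<'E'
from h import *
def box(im,n,c,yaw,sx,sy,z0,z1,off,k,col):
    R=np.array([[np.cos(yaw),-np.sin(yaw)],[np.sin(yaw),np.cos(yaw)]])
    P=[[proj(n,[*(np.array(c)+R@np.array([a*sx/2,b*sy/2])),z]) for a,b in((-1,-1),(1,-1),(1,1),(-1,1))] for z in(z0,z1)]
    P=[np.int32((np.array(p)-off+.5)*k) for p in P]
    for p in P: cv2.polylines(im,[p],True,col,1)
    for a,b in zip(*P): cv2.line(im,tuple(map(int,a)),tuple(map(int,b)),col,1)
E
python3 - <<'E'
from ov import *
c=(416,344);yaw=np.radians(17)
o=[]
for n,x,y in(("top",160,200),("side",275,130)):
    im=cv2.imread(f"pics/{n}0.png");k=10;q=crop(im,x,y,40,45,k);q2=q.copy()
    q=cv2.convertScaleAbs(q,alpha=1.8);q2=q.copy()
    box(q2,n,c,yaw,46,36,0,30,(x,y),k,(0,255,0));box(q2,n,c,yaw,42,16,30,57,(x,y),k,(255,255,0))
    o.append(np.vstack([q,q2]))
r=np.hstack(o);r=cv2.resize(r,None,fx=.66,fy=.66);print(r.shape);cv2.imwrite("pics/c3.png",r)
E
```

```text
(594, 528, 3)
```

View pics/c3.png

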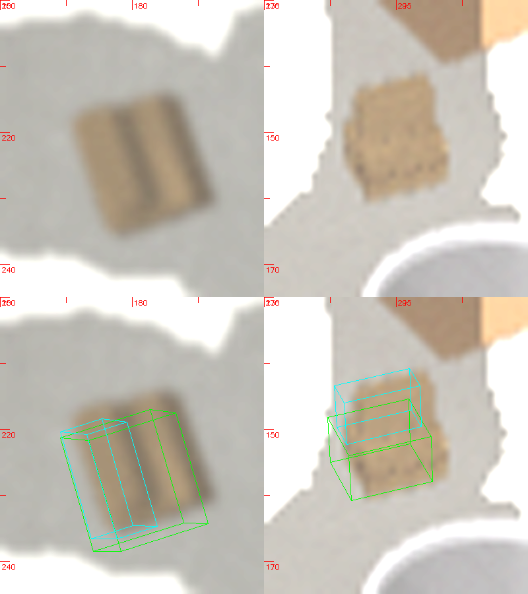

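Run:
```python
from ov import *
from scipy.optimize import least_squares
# local points (x,y,z) -> top px (image up=+x, left=+y)
L=[((21,8,57),(171,216.6)),((-21,8,57),(177.8,235.5)),((-23,-18,0),(192,230.6)),((23,-18,30),(186.5,213.7))]
def loc(p,l):
    c,s=np.cos(p[2]),np.sin(p[2]);return [p[0]+c*l[0]-s*l[1],p[1]+s*l[0]+c*l[1],l[2]]
r=least_squares(lambda p:np.concatenate([proj("top",loc(p,l))-u for l,u in L]),[425,341,.3])
p=r.x;print(p[:2],np.degrees(p[2]),r.fun.round(1))
o=[]
for n,x,y in(("top",160,200),("side",275,130)):
    im=cv2.imread(f"pics/{n}0.png");k=10
    q=cv2.convertScaleAbs(crop(im,x,y,40,45,k),alpha=1.8)
    box(q,n,p[:2],p[2],46,36,0,30,(x,y),k,(0,255,0));box(q,n,p[:2],p[2],42,16,30,57,(x,y),k,(255,255,0))
    o.append(q)
cv2.imwrite("pics/c4.png",np.hstack(o))
```

```text
[422.23218539 336.56117738] 16.60819115764108 [ 0.8  0.7 -1.4 -1.9  1.9  0.9 -1.2  0.4]
```

View pics/c4.png

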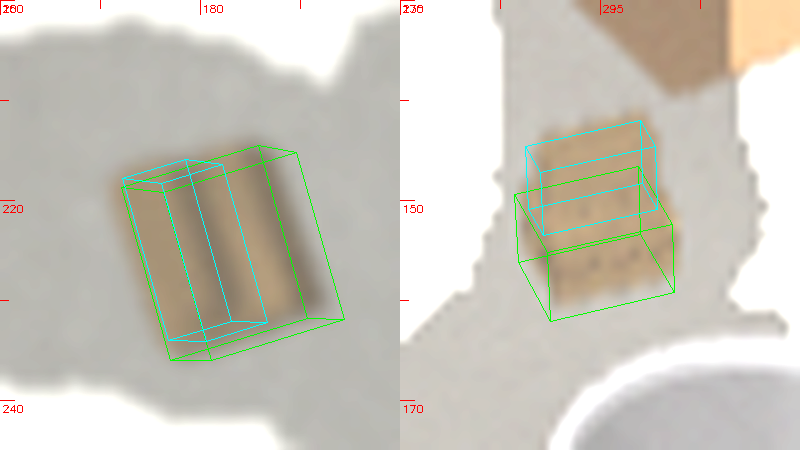

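Run:
```python
from h import *
np.set_printoptions(precision=2,suppress=True)
g=cv2.cvtColor(cv2.imread("pics/top0.png"),6).astype(float)
def sub(a): 
    d=np.abs(np.diff(a));i=d.argmax();w=d[max(0,i-2):i+3];return max(0,i-2)+(w*np.arange(len(w))).sum()/w.sum()+.5
g2=cv2.GaussianBlur(g,(0,0),1)
c=cv2.cvtColor(cv2.imread("pics/top0.png"),40).astype(float)
u=np.arange(50,580,30);v=np.array([18+sub(g2[18:45,x]) for x in u]);print(np.c_[u,v].T)
p=np.polyfit(u,v,1);print("resid top",v-np.polyval(p,u))
v=np.r_[np.arange(45,90,10),np.arange(205,390,20)];u=np.array([10+sub(g2[y,10:45]) for y in v]);print(np.c_[v,u].T)
p=np.polyfit(v,u,1);print("resid left",u-np.polyval(p,v))
fy,cx,cy,T=cam("top")
print("brass",ray("top",452.4,176,25),"base robot px",proj("top",[0,0,0]))
s=cv2.imread("pics/side0.png");print(proj("side",[0,0,0]))
for q in((37,32),(586,30)): print(ray("top",*q,0))
for q in((97,99),(413,94),(555,400)): print(ray("side",*q,0))
```

```text
[[ 50.    80.   110.   140.   170.   200.   230.   260.   290.   320.
  350.   380.   410.   440.   470.   500.   530.   560.  ]
 [ 33.21  32.43  32.9   32.87  32.71  32.24  31.96  31.87  31.84  31.45
   30.92  30.94  30.8   30.22  29.95  29.87  29.75  28.94]]
resid top [-0.15 -0.69  0.    0.21  0.28  0.05 -0.    0.14  0.34  0.18 -0.11  0.13
  0.23 -0.11 -0.15 -0.    0.11 -0.47]
[[ 45.    55.    65.    75.    85.   205.   225.   245.   265.   285.
  305.   325.   345.   365.   385.  ]
 [ 35.5   35.19  34.56  34.16  33.56  28.31  27.37  26.46  25.58  24.57
   23.59  23.17  22.18  21.37  20.39]]
resid left [ 0.05  0.18  0.    0.04 -0.11 -0.02 -0.06 -0.08 -0.08 -0.19 -0.28  0.19
  0.09  0.18  0.09]
brass [ 541.11 -362.67   25.  ] base robot px [314.95 389.52]
[153.53 235.25]
[950.79 744.7    0.  ]
[ 945.39 -754.15    0.  ]
[-394.17  796.62    0.  ]
[954.73 742.04   0.  ]
[ 938.72 -533.91    0.  ]
```

The left mould, in shadow, has the bar handle; the knobbed spare is at (349,218). Pot, hub and lid come out at consistent spacings, and the sleeve pointer is at 3. I'll start with the mould, estimated at (425, 339.5) and 16.6°.

Request:
play_rows([
  [1, 0, 0, 9.5, -0.93],
  [1, 0, 0, 9.5, -0.93],
  [1, 0, 0, 9.5, -0.93],
  [1, 0, 0, 9.5, -0.93],
  [1, 0, 0, 9.5, -0.93],
  [1, 0, 0, 9.5, -0.93],
  [1, -18, -42, 0, 0],
  [1, -18, -42, 0, 0],
  [1, -18, -42, 0, 0],
  [1, -18, -42, 0, 0],
  [1, -18, -42, 0, 0],
  [1, -18, -42, 0, 0],
], grip_force=40)

```text
clock: 1.6
eef_pos: [365.0, 409.9, 150.6]
tool_rot: [-3.141, -0.0, -2.852]
ft_force: [0.8, -1.1, 0.0]
finger_gap: 1.004
grasp_force: 0.0
```

```bash
cat > g.py <<'E'
import sys
from h import *
def to(s,x,y,z,yawdeg=None):
    p=s["eef_pos"];w=s["tool_rot"][2];d=np.array([x,y,z])-p
    c,n=np.cos(w),np.sin(w)
    print("pos",p.round(1),"yaw",np.degrees(w).round(1),"t",round(s["clock"],2),"F",s["ft_force"].round(1),"gap",round(s["finger_gap"],2),"gf",round(s["grasp_force"],1))
    r=0 if yawdeg is None else -((yawdeg-np.degrees(w)+180)%360-180)/6
    print("tool d",np.round([c*d[0]+n*d[1],n*d[0]-c*d[1],-d[2]],1),"roll units",round(float(r),2))
if __name__=="__main__":
    from bench import ctrl
    a=list(map(float,sys.argv[1:]));to(ctrl.observe(),*a)
E
python3 g.py 425 339.5 34 196.6
```

```text
pos [365.  409.9 150.6] yaw -163.4 t 1.6 F [ 0.8 -1.1  0. ] gap 1.0 gf 0.0
tool d [-37.4 -84.6 116.6] roll units -0.0
```

Request:
play_rows([
  [1, -18, -42, 0, 0],
  [1, -18, -42, 0, 0],
  [1, 0, 0, 30, 0],
  [1, 0, 0, 25, 0],
  [1, 0, 0, 0, 0],
  [1, 0, 0, 0, 0],
])

```text
clock: 2.35
eef_pos: [423.0, 341.5, 96.4]
tool_rot: [3.141, 0.001, -2.852]
ft_force: [0.9, 0.5, 0.1]
finger_gap: 1.001
grasp_force: 0.0
```

```bash
python3 g.py 425 339.5 34 196.6
python3 - <<'E'
from h import *
from bench import ctrl
o=[cv2.convertScaleAbs(crop(ctrl.camera(n)["image"],x,y,w,90,5),alpha=1.4) for n,x,y,w in(("top",140,170,80),("side",250,90,80))]
cv2.imwrite("pics/p1.png",np.hstack(o))
E
```

```text
pos [423.  341.5  96.4] yaw -163.4 t 2.35 F [0.9 0.5 0.1] gap 1.0 gf 0.0
tool d [-1.4 -2.5 62.4] roll units 0.0
```

View pics/p1.png

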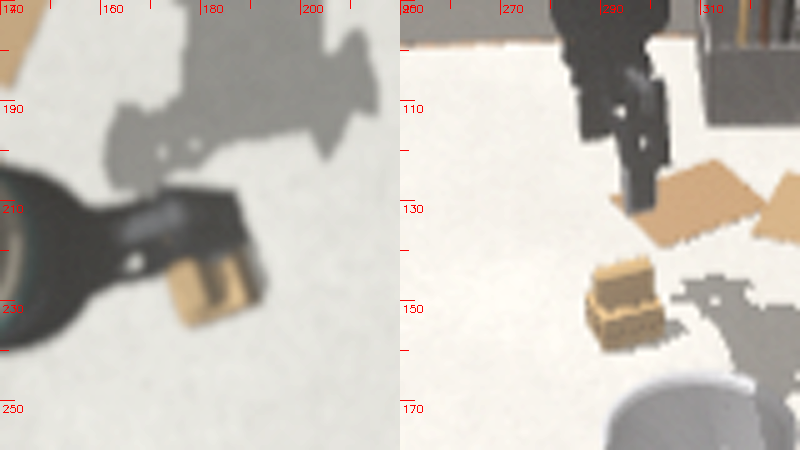

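The side view now shows the mould lit: near lower corners at (290.5,160) and (302.6,156.8), with the bar above. Refining the position.

Run:
```python
from h import *
from scipy.optimize import least_squares
def loc(p,l):
    c,s=np.cos(p[2]),np.sin(p[2]);return [p[0]+c*l[0]-s*l[1],p[1]+s*l[0]+c*l[1],l[2]]
A=[("side",(-23,-18,0),(290.5,160)),("side",(23,-18,0),(302.6,156.8)),("side",(-23,-18,30),(290.2,154)),("side",(23,-18,30),(302.6,150.3)),("side",(-21,-8,57),(290,145.5)),("side",(21,-8,57),(300.5,143)),
("top",(-21,8,57),(178,234.7)),("top",(-23,-18,0),(192,230.6)),("top",(-21,-8,57),(183.7,232))]
for S in(A[:6],A):
    r=least_squares(lambda p:np.concatenate([proj(n,loc(p,l))-u for n,l,u in S]),[425,341,.3],loss="soft_l1")
    print(r.x,np.degrees(r.x[2]),r.fun.round(1))
```

```text
[4.24919710e+02 3.44015029e+02 3.47680531e-01] 19.920627038387146 [ 0.2  0.4  0.1  0.3  0.1 -0.4 -0.1  0.  -0.5  0.1  0.2 -0.4]
[421.45138765 340.45871875   0.46271787] 26.511781259806742 [ 0.1  1.3 -0.6  0.4  0.   0.5 -0.8  0.1 -1.   1.  -0.8 -0.2 -1.6 -0.9
  1.4 -0.5 -1.5 -1.1]
```

Request:
play_rows([
  [1, -1.7, 0.5, 12, -0.35],
  [1, 0, 0, 20, 0],
  [1, 0, 0, 15, 0],
  [1, 0, 0, 10, 0],
  [1, 0, 0, 4, 0],
  [1, 0, 0, 0, 0],
  [-0.4, 0, 0, 0, 0],
  [-0.7, 0, 0, 0, 0],
  [-1, 0, 0, 0, 0],
  [-1, 0, 0, 0, 0],
  [-1, 0, 0, 0, 0],
  [-1, 0, 0, 0, 0],
], grip_force=40)

```text
clock: 3.95
eef_pos: [424.2, 342.1, 34.9]
tool_rot: [3.142, 0.0, -2.815]
ft_force: [-0.7, -0.6, -0.1]
finger_gap: -0.002
grasp_force: 0.0
```

```bash
python3 g.py 465 142.5 44
```

```text
pos [424.2 342.1  34.9] yaw -161.3 t 3.95 F [-0.7 -0.6 -0.1] gap -0.0 gf 0.0
tool d [  25.3 -202.1   -9.1] roll units 0.0
```

Run:
```python
from h import *
from bench import ctrl
o=[cv2.convertScaleAbs(crop(ctrl.camera(n)["image"],x,y,w,90,5),alpha=1.4) for n,x,y,w in(("top",140,170,80),("side",250,90,80))]
cv2.imwrite("pics/p2.png",np.hstack(o))
```

```text
(no output)
```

View pics/p2.png

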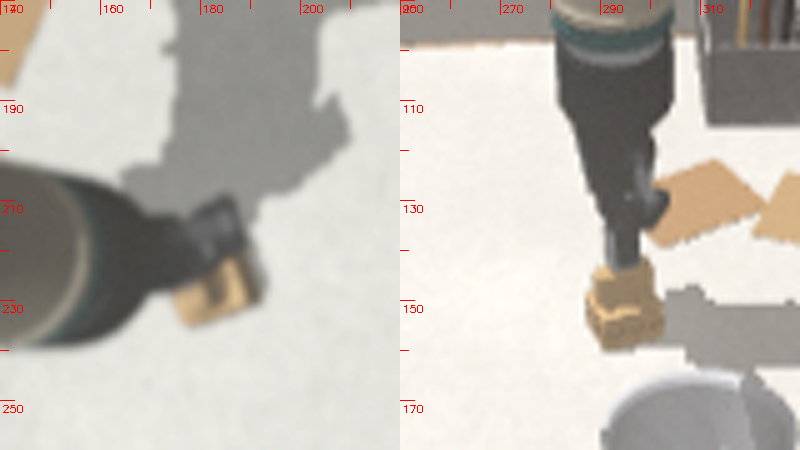

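Run:
```python
from h import *
for n in("top","side"):
    for p in([424.2,342.1,35],[424.2,342.1,60],[424.2,342.1,100],[424.2,342.1,180]): print(n,p,proj(n,p).round(1))
from bench import ctrl
for n in("top","side"):
    c=ctrl.camera(n);d=np.load(n+".npz");print(np.abs(np.array(c["pose"])-d["pose"]).max(),c["fovy"]-d["fovy"],c["cx"]-d["cx"],c["cy"]-d["cy"])
```

```text
top [424.2, 342.1, 35] [178.1 224. ]
top [424.2, 342.1, 60] [174.5 223.7]
top [424.2, 342.1, 100] [168.4 223.1]
top [424.2, 342.1, 180] [154.6 221.9]
side [424.2, 342.1, 35] [294.3 148.3]
side [424.2, 342.1, 60] [294.  142.4]
side [424.2, 342.1, 100] [293.6 132.8]
side [424.2, 342.1, 180] [292.8 112.2]
0.0 0.0 0.0 0.0
0.0 0.0 0.0 0.0
```

Run:
```python
from h import *
for n in("top","side"):
    print(n,"start tcp",proj(n,[188.6,621.3,207]),"open near/far fingers p1",proj(n,[435,301,109]),proj(n,[411,382,109]),"flange",proj(n,[423,341.5,250]),proj(n,[0,0,350]))
# compact ASCII of dark pixels in current images
from bench import ctrl
for n,x,y,w,h in(("top",150,200,50,36),("side",270,120,45,45)):
    g=cv2.cvtColor(ctrl.camera(n)["image"],6)[y:y+h,x:x+w]
    print(n,x,y)
    for r,row in enumerate(g): print(y+r,"".join("#@%*+=-:. "[min(9,int(v)//22)] for v in row))
```

```text
top start tcp [  9.99315555 337.9973394 ] open near/far fingers p1 [184.62799087 218.21200967] [149.81518067 228.83153691] flange [140.40990303 221.23247622] [313.59844546 470.78785331]
side start tcp [225.23011563  67.26094496] open near/far fingers p1 [297.28120528 137.50763726] [289.23651021 124.11052759] flange [291.58354465  92.90893567] [111.74740818 135.0679255 ]
top 150 200
200 :::::::::::::::::::::-=+++++++++++++++++++++++++++
201 :::::::::::::::::::::-=+++++++++++++++++++++++++++
202 -::::::::::::::------==+++++++++++++++++++++++++++
203 =-----:::::::---======++++++++++++++++++++++++++++
204 +++===----:::-==++++++++++++++++++++++++++++++++++
205 *****+++==----=+++++++++++++++++++++++++++++++++++
206 **%%%%%**++==-=+++++++++++++++++++++++++++++++++++
207 ***%%%%%%%**+=+++++++++++++++++++++++++++++++++===
208 ****%%%%%%%%%**++++++++++++++++++++++++++++=====--
209 ****%%%%%%%%%%%**++++++++++++++++****++++==-----::
210 *****%%%%%%%%%%%**+++++++++++++***%%*++++=-:::::::
211 ******%%%%%%%%%%%**++++++++++***%%%%**+++=-:::::::
212 ******%%%%%%%%%%%%*******+++**%%%*****+++=::::::::

[... 2827 characters left out ...]

151 .................==-=++=====+++++============
152 .................==--==---==+++++============
153 .................==+---==++++++++============
154 .......::........-=+=++++++++++++============
155 .................:=+++++++++*+*++============
156 ...............:..-+++++*++++++++============
157 ..................:=+++++++++++++============
158 :................:::+++++++++++==============
159 ....................=++++++----------========
160 ..:::::......::.::..:------:.......::========
161 :.:::::.....::.....::::...........:::========
162 .:..::::...:...:.:..::...........::..--======
163 .:..:::::.:...:::...:::.........::::.::-=====
164 .:::.::::..........::::....::::::::::::::-::-
```

The mould hasn't moved. The shut fingers seem to end at the bar's top, about z 58, although the reported TCP z is 35. I'll touch the bare table beside it to check the height offset.

Request:
play_rows([
  [-1, 0, 0, -25, 0],
  [-1, 0, 40, 0, 0],
  [-1, 0, 40, 0, 0],
  [-1, 0, 0, 25, 0],
  [-1, 0, 0, 8, 0],
  [-1, 0, 0, 4, 0],
  [-1, 0, 0, 4, 0],
  [-1, 0, 0, 0, 0],
])

```text
clock: 5.25
eef_pos: [398.9, 417.5, 19.0]
tool_rot: [-3.142, 0.0, -2.816]
ft_force: [0.6, -0.6, 0.6]
finger_gap: -0.003
grasp_force: 0.0
```

```bash
python3 g.py 424 342 60
python3 - <<'E'
from h import *
from bench import ctrl
p=ctrl.observe()["eef_pos"]
for n in("top","side"): print(n,[proj(n,[p[0],p[1],z]).round(1).tolist() for z in(0,18,40,60)])
for n,x,y,w,h in(("top",135,205,60,34),("side",270,115,45,45)):
    g=cv2.cvtColor(ctrl.camera(n)["image"],6)[y:y+h,x:x+w]
    print(n,x,y)
    for r,row in enumerate(g): print(y+r,"".join("#@%*+=-:. "[min(9,int(v)//22)] for v in row))
E
```

```text
pos [398.9 417.5  19. ] yaw -161.4 t 5.25 F [ 0.6 -0.6  0.6] gap -0.0 gf 0.0
tool d [  0.4 -79.6 -41. ] roll units 0.0
top [[153.7, 234.4], [150.8, 234.4], [147.1, 234.3], [143.7, 234.3]]
side [[286.9, 144.0], [286.7, 140.0], [286.4, 135.0], [286.1, 130.3]]
top 135 205
205 =======-:-=+++++++++++++++++++++++++++++++++=-::::::::::::::
206 ========--=++++++++++++++++++++++++++++++++++=-:::::::::::::
207 ========--=++++++++++++++++++++++++++++++++++=-::-::::::::::
208 =========-=++++++++++++++++++++++++++++++++++=-----:::::::::
209 ===========++++++++++++++++++++++++++++++++++======-::::::::
210 ========++++++++++++++++++++++++++++++++++++++==++=---::::::
211 =======++++++++++++++++++++++++++++++++++++++++++++==-::::::
212 =======+***++++++++++++++++++++++++++++++++++++++++++=-:::::
213 ======++***++++++++++++++++++++++++++++++++++++++++++=-:::::
214 =====+++**+++++++++++++++++++++++++++++++++++++==+*++=-:::::
215 +++++++++++++++++++++++++++++++++++++++++++++++==+**++=-::::
216 +++++++++++++++++++++++++++++++++++++++==++***+==+***+=-::::
217 ****++++++++++++++++++++++++++++++++++====+***
[... 2942 characters left out ...]

146 ..........:...:...-=+++++++++++==============
147 ..........:....:.:-=+++++++++++==============
148 ................::-+++++++++++++=============
149 .............::.:--++++++++++++==============
150 .........:.......=-=++++++++===-=========--==
151 .........:.......==-=++=====--===========::--
152 .................==--==----=+++++=========:::
153 .......:.........==+---==++++++++=====----:::
154 .......::........-=+=++++++++++++====-:::.:::
155 .......:.........:=+++++++++*+*++====:..:::::
156 ..................-+++++*++++++++===--...::::
157 ..................:=+++++++++++++=--....:..::
158 .................:::=++++++++++=--:..:..:::::
159 .....:..............=++++++-----:....:..:::::
```

```bash
python3 - <<'E'
from h import *
from scipy.optimize import least_squares
for t,s in(((155,226),(286.6,134.3)),((156,230),(286.6,134.3)),((152,232),(286.6,134.3)),((148,234),(286.6,134.3))):
    r=least_squares(lambda p:np.r_[proj("top",p)-t,proj("side",p)-s],[400,417,20]);print(t,r.x.round(1),r.fun.round(1))
E
python3 - <<'E'
from h import *
for z in(0,20,40): print(z,ray("side",286.6,134.5,z).round(1))
E
```

```text
(155, 226) [412.7 388.2  63.8] [ 0.1  2.5  3.6 -0.3]
(156, 230) [406.  385.   65.7] [ 0.   1.2  1.7 -0.1]
(152, 232) [402.9 398.7  56. ] [ 0.   0.6  0.8 -0.1]
(148, 234) [399.7 412.8  46.1] [-0. -0. -0.  0.]
0 [399.5 478.1   0. ]
20 [399.6 449.2  20. ]
40 [399.8 420.4  40. ]
```

Request:
play_rows([
  [-1, 0, 0, 4, 0],
  [-1, 0, 0, 4, 0],
  [-1, 0, 0, 3, 0],
  [-1, 0, 0, 3, 0],
  [-1, 0, 0, 0, 0],
])

```text
clock: 5.98
eef_pos: [398.5, 417.7, 4.6]
tool_rot: [-3.141, -0.001, -2.815]
ft_force: [0.3, 0.9, -0.5]
finger_gap: -0.002
grasp_force: 0.0
```

Request:
play_rows([
  [-1, 0, 0, 4, 0],
  [-1, 0, 0, 3, 0],
  [-1, 0, 0, 3, 0],
  [-1, 0, 0, 3, 0],
  [-1, 0, 0, 0, 0],
])

```text
clock: 6.6
eef_pos: [398.5, 417.7, -8.4]
tool_rot: [-3.141, -0.0, -2.815]
ft_force: [0.2, -0.4, -0.8]
finger_gap: -0.001
grasp_force: 0.0
```

Request:
play_rows([
  [-1, 0, 0, 3, 0],
  [-1, 0, 0, 2, 0],
  [-1, 0, 0, 2, 0],
  [-1, 0, 0, 0, 0],
])

```text
clock: 7.1
eef_pos: [398.5, 417.7, -15.3]
tool_rot: [-3.141, -0.0, -2.815]
ft_force: [-0.1, -0.7, 0.0]
finger_gap: 0.002
grasp_force: 0.0
```

Request:
play_rows([
  [-1, 0, 0, 2, 0],
  [-1, 0, 0, 2, 0],
  [-1, 0, 0, 0, 0],
])

```text
clock: 7.48
eef_pos: [398.5, 417.7, -19.3]
tool_rot: [-3.141, -0.0, -2.815]
ft_force: [0.4, 0.5, 0.2]
finger_gap: 0.003
grasp_force: 0.0
```

Request:
play_rows([
  [-1, 0, 0, 2, 0],
  [-1, 0, 0, 1, 0],
  [-1, 0, 0, 0, 0],
])

```text
clock: 7.85
eef_pos: [398.5, 417.8, -22.2]
tool_rot: [-3.142, -0.0, -2.815]
ft_force: [-0.1, 0.3, 0.7]
finger_gap: 0.003
grasp_force: 0.0
```

Request:
play_rows([
  [-1, 0, 0, 1, 0],
  [-1, 0, 0, 1, 0],
  [-1, 0, 0, 0, 0],
])

```text
clock: 8.22
eef_pos: [398.7, 417.9, -23.3]
tool_rot: [3.142, 0.0, -2.815]
ft_force: [-1.0, -1.3, 6.7]
finger_gap: 0.001
grasp_force: 3.6
```

The table touch shows that true height is the reported z + 23 mm, so I'll apply that from now on. Back to the mould.

Request:
play_rows([
  [-1, 0, 0, -20, 0],
  [1, 0, 0, -45, 0],
  [1, 0, 0, -20, 0],
  [1, 0, -40, 0, 0],
  [1, 0, -40, 0, 0],
  [1, 0, 0, 0, 0],
  [1, 0, 0, 25, 0],
  [1, 0, 0, 20, 0],
  [1, 0, 0, 5, 0],
  [1, 0, 0, 0, 0],
])

```text
clock: 9.48
eef_pos: [424.2, 342.7, 11.3]
tool_rot: [3.141, 0.0, -2.815]
ft_force: [0.4, 0.6, -0.2]
finger_gap: 0.999
grasp_force: 0.0
```

```bash
python3 g.py 424.5 342.5 11
```

```text
pos [424.2 342.7  11.3] yaw -161.3 t 9.47 F [ 0.4  0.6 -0.2] gap 1.0 gf 0.0
tool d [-0.2 -0.3  0.3] roll units 0.0
```

Request:
play_rows([
  [-0.3, 0, 0, 0, 0],
  [-0.6, 0, 0, 0, 0],
  [-1, 0, 0, 0, 0],
  [-1, 0, 0, 0, 0],
  [-1, 0, 0, 0, 0],
  [-1, 0, 0, 0, 0],
], grip_force=50)

```text
clock: 10.22
eef_pos: [424.4, 342.1, 11.1]
tool_rot: [3.141, 0.0, -2.815]
ft_force: [0.6, -0.1, 4.1]
finger_gap: 0.177
grasp_force: 50.1
```

Request:
play_rows([
  [-1, 0, 0, -15, 0],
  [-1, 0, 0, -30, 0],
  [-1, 0, 0, -35, 0],
  [-1, 0, 0, -20, 0],
  [-1, 2, -20, 0, 0],
  [-1, 5, -35, 0, 0],
  [-1, 5, -40, 0, 0],
  [-1, 5, -40, 0, 0],
  [-1, 5, -40, 0, 0],
  [-1, 2, -20, 0, 0],
  [-1, 0, 0, 0, 0],
])

```text
clock: 11.6
eef_pos: [463.3, 145.8, 110.0]
tool_rot: [-3.14, -0.003, -2.821]
ft_force: [0.2, 0.4, -1.5]
finger_gap: 0.176
grasp_force: 49.5
```

```bash
python3 g.py 465 142.5 20
```

```text
pos [463.3 145.8 110. ] yaw -161.6 t 11.6 F [ 0.2  0.4 -1.5] gap 0.18 gf 49.5
tool d [-0.6 -3.7 90. ] roll units 0.0
```

Request:
play_rows([
  [-1, 0, -3.5, 0, 0],
  [-1, 0, 0, 20, 0],
  [-1, 0, 0, 25, 0],
  [-1, 0, 0, 20, 0],
  [-1, 0, 0, 12, 0],
  [-1, 0, 0, 6, 0],
  [-1, 0, 0, 4, 0],
  [-1, 0, 0, 2, 0],
  [-1, 0, 0, 1, 0],
  [-1, 0, 0, 0, 0],
])

```text
clock: 12.85
eef_pos: [465.3, 146.3, 21.1]
tool_rot: [3.142, 0.0, -2.816]
ft_force: [-1.0, -0.6, -2.2]
finger_gap: 0.176
grasp_force: 49.5
```

Request:
play_rows([
  [-1, 0, 0, 1, 0],
  [-1, 0, 0, 0.7, 0],
  [-1, 0, 0, 0, 0],
])

```text
clock: 13.22
eef_pos: [465.1, 146.3, 19.2]
tool_rot: [3.142, -0.0, -2.815]
ft_force: [0.8, -1.3, -0.8]
finger_gap: 0.177
grasp_force: 49.6
```

Request:
play_rows([
  [-1, 0, 0, 0.5, 0],
  [-1, 0, 0, 0, 0],
  [-0.5, 0, 0, 0, 0],
  [-0.2, 0, 0, 0, 0],
  [-0.2, 0, 0, 0, 0],
  [-0.2, 0, 0, -8, 0],
  [-0.2, 0, 0, -20, 0],
  [-0.2, 0, 0, -40, 0],
  [-0.2, 0, 0, -40, 0],
  [-0.2, 0, 0, 0, 0],
])

```text
clock: 14.48
eef_pos: [467.3, 147.1, 129.8]
tool_rot: [3.141, 0.007, -2.816]
ft_force: [-0.7, 0.6, -0.4]
finger_gap: 0.4
grasp_force: 0.0
```

```bash
python3 g.py 700 72 45
python3 - <<'E'
from h import *
from bench import ctrl
o=[cv2.convertScaleAbs(crop(ctrl.camera(n)["image"],x,y,w,90,4),alpha=1.3) for n,x,y,w in(("top",220,150,90),("side",270,130,100))]
cv2.imwrite("pics/p3.png",np.hstack(o))
E
```

```text
pos [467.3 147.1 129.8] yaw -161.3 t 14.47 F [-0.7  0.6 -0.4] gap 0.4 gf 0.0
tool d [-196.4 -145.7   84.8] roll units 0.0
```

View pics/p3.png

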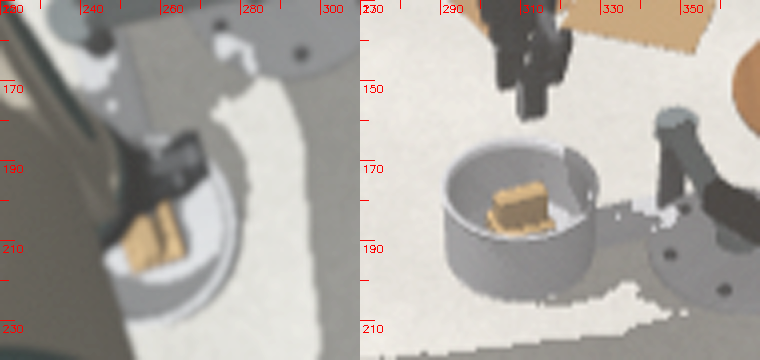

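The mould stands upright in the pot, at about (257,207) in the top view and (310,182) in the side view. Next the lid: I'll push its rim from the far side.

Request:
play_rows([
  [-1, 0, 0, -15, 0],
  [-1, -33, -24, 0, 0],
  [-1, -33, -25, 0, 0],
  [-1, -34, -25, 0, 0],
  [-1, -34, -25, 0, 0],
  [-1, -34, -25, 0, 0],
  [-1, -33, -24, 0, 0],
  [-1, 0, 0, 0, 0],
])

```text
clock: 15.58
eef_pos: [704.2, 68.0, 138.9]
tool_rot: [-3.141, -0.002, -2.819]
ft_force: [-0.7, -0.1, 0.0]
finger_gap: -0.0
grasp_force: 0.0
```

```bash
python3 g.py 705 72 49
```

```text
pos [704.2  68.  138.9] yaw -161.5 t 15.57 F [-0.7 -0.1  0. ] gap -0.0 gf 0.0
tool d [-2.1  3.5 89.9] roll units 0.0
```

Run:
```python
from h import *
u=lambda a:np.array([np.cos(np.radians(a)),np.sin(np.radians(a))])
hub=np.array([589,177.]);w=np.radians(-161.4);c,n=np.cos(w),np.sin(w)
p=np.array([704.2,68.])
for f in np.linspace(-76.6,-162,18):
    q=hub+130*u(f)+80*u(f+90);d=q-p;p=q;print(f.round(1),q.round(0),[round(float(c*d[0]+n*d[1])*2)/2,round(float(n*d[0]-c*d[1])*2)/2])
```

```text
-76.6 [697.  69.] [6.5, 3.5]
-81.6 [687.  60.] [12.0, -5.5]
-86.6 [676.  52.] [12.5, -4.5]
-91.7 [665.  45.] [13.0, -3.0]
-96.7 [653.  39.] [13.0, -2.0]
-101.7 [641.  33.] [13.5, -1.0]
-106.7 [628.  29.] [13.5, 0.5]
-111.8 [615.  27.] [13.5, 1.5]
-116.8 [602.  25.] [13.0, 2.5]
-121.8 [588.  24.] [13.0, 4.0]
-126.8 [575.  25.] [12.5, 5.0]
-131.9 [562.  27.] [12.0, 6.0]
-136.9 [549.  30.] [11.5, 7.0]
-141.9 [536.  34.] [11.0, 8.0]
-146.9 [524.  39.] [10.0, 9.0]
-152.0 [512.  45.] [9.0, 9.5]
-157.0 [501.  53.] [8.5, 10.5]
-162.0 [490.  61.] [7.5, 11.0]
```

Request:
play_rows([
  [-1, 0, 0, 30, 0],
  [-1, 0, 0, 30, 0],
  [-1, 0, 0, 20, 0],
  [-1, 0, 0, 10, 0],
  [-1, 0, 0, 0, 0],
])

```text
clock: 16.2
eef_pos: [702.4, 70.7, 51.1]
tool_rot: [3.141, -0.001, -2.815]
ft_force: [0.4, -0.4, -0.5]
finger_gap: -0.001
grasp_force: 0.0
```

Request:
play_rows([
  [-1, 5, 0.5, 2, 0],
  [-1, 12, -5.5, 0, 0],
  [-1, 12.5, -4.5, 0, 0],
  [-1, 13, -3, 0, 0],
  [-1, 13, -2, 0, 0],
  [-1, 13.5, -1, 0, 0],
  [-1, 13.5, 0.5, 0, 0],
  [-1, 13.5, 1.5, 0, 0],
  [-1, 13, 2.5, 0, 0],
  [-1, 0, 0, 0, 0],
])

```text
clock: 17.45
eef_pos: [601.5, 24.4, 49.7]
tool_rot: [3.142, -0.002, -2.816]
ft_force: [-0.0, 0.3, -0.1]
finger_gap: 0.003
grasp_force: 0.0
```

```bash
python3 g.py 602 25 49
```

```text
pos [601.5  24.4  49.7] yaw -161.3 t 17.45 F [-0.   0.3 -0.1] gap 0.0 gf 0.0
tool d [-0.7  0.4  0.7] roll units 0.0
```

Request:
play_rows([
  [-1, 13, 4, 0, 0],
  [-1, 12.5, 5, 0, 0],
  [-1, 12, 6, 0, 0],
  [-1, 11.5, 7, 0, 0],
  [-1, 11, 8, 0, 0],
  [-1, 10, 9, 0, 0],
  [-1, 9, 9.5, 0, 0],
  [-1, 8.5, 10.5, 0, 0],
  [-1, 7, 10, 0, 0],
  [-1, 0, 0, 0, 0],
])

```text
clock: 18.7
eef_pos: [490.3, 61.3, 49.6]
tool_rot: [3.141, -0.001, -2.813]
ft_force: [0.3, -0.1, 0.5]
finger_gap: -0.0
grasp_force: 0.0
```

```bash
python3 g.py 602 25 49;  python3 - <<'E'
from h import *
from bench import ctrl
c=ctrl.camera("side")["image"]
for n in["top","side"]: cv2.imwrite(f"pics/q_{n}.png",ctrl.camera(n)["image"])
x,y,w,h=285,135,90,65
g=cv2.cvtColor(c,6)[y:y+h,x:x+w]
for r,row in enumerate(g): print(y+r,"".join("#@%*+=-:. "[min(9,int(v)//22)] for v in row))
print(proj("side",[465,142.5,128]),proj("side",[465,142.5,86]))
E
```

```text
pos [490.3  61.3  49.6] yaw -161.2 t 18.7 F [ 0.3 -0.1  0.5] gap -0.0 gf 0.0
tool d [-94.1 -70.3   0.6] roll units 0.0
135 :::::::::::::-========-=+++++++++++++++++++++++++**=---------------------::::::..::::::===
136 ::::::::::::::-=======-=+++++++++++++++++++++++++*+=--------------------:.::::::.::::.:===
137 :::::::::::::.:-=====--=++++++++++++++++++++++++**+=--------------------..::::::.:.::.-===
138 ::::::::::::::::-===-:===++++++++++++++++++++++++++--------------------:...::.........-===
139 ::::.::::..::::::---:.=--=++++++++++++++++++++++++*=-=----------------:.............::-===
140 :::.::::::::::::::::.:++-=++++++++++++++++++++++++*-:---=-=-----------...:.........:-+====
141 ::.::::.:::::::::.::::+++++++++++++++++++++++++++**:::::-:---=-=----=:............:-=+====
142 ..:::::...::..::::::::+*++++++++++++++++++++++++***:..:::::::-------=:...........:-=+=====
143 .....::......:::::::.:=***++++++++++++++++++++***%+:::::::.:.:..::---:..........:-+=======
144 ......:.......:::::.::-*****+++++++++++++++++****%-:::::::......:..:...........:-++==+====
145 ..............::.:...:-****
[... 4549 characters left out ...]
+=++++++++++++++++*%%%%*++++=============::::::...::::::.:..:::.::::::::::
194 :::::::========+++++==++++++++++++*%***+++++=============::..::...:::.::::::.:::::::::::::
195 :::::::==========+++++++++++++++++****+++++==============:::..:::....::::::::::.::::::::::
196 :::::::-=========+++==+=+++++++++++++++++++==============:::::::::::::::::::::::::::::::::
197 ::::::::==========+=+==++++++++++++++++++++==============:::::.:::::::::::.::::::::::::.::
198 ::::::::-==========+++=++=++++++++++++++++===============:::::::::.:::::::::::::.:::::::::
199 :::::::::--=========+==+++=++++++++++++++===============-::::::::::::::::::::::::::..::::.
[309.51506565 162.5845345 ] [309.61561388 173.30020163]
```

Request:
play_rows([
  [-1, 0, 3, 0, 0],
  [-1, 0, 2, 0, 0],
  [-1, 0, 1, 0, 0],
  [-1, 0, 0, 0, 0],
])

```text
clock: 19.35
eef_pos: [489.4, 65.7, 49.6]
tool_rot: [-3.141, -0.001, -2.816]
ft_force: [-0.9, -1.1, -0.1]
finger_gap: 0.002
grasp_force: 0.6
```

Request:
play_rows([
  [-1, 0, 1, 0, 0],
  [-1, 0, 1, 0, 0],
  [-1, 0, 0, 0, 0],
])

```text
clock: 19.73
eef_pos: [489.0, 68.0, 49.7]
tool_rot: [3.141, 0.0, -2.815]
ft_force: [-0.3, -1.6, 1.0]
finger_gap: -0.002
grasp_force: 0.6
```

Request:
play_rows([
  [-1, 0, 1, 0, 0],
  [-1, 0, 1, 0, 0],
  [-1, 0, 0, 0, 0],
])

```text
clock: 20.1
eef_pos: [488.4, 70.0, 49.7]
tool_rot: [3.141, 0.0, -2.815]
ft_force: [-0.4, -0.4, -0.7]
finger_gap: -0.005
grasp_force: 0.5
```

Request:
play_rows([
  [-1, 0, 1, 0, 0],
  [-1, 0, 1, 0, 0],
  [-1, 0, 0, 0, 0],
])

```text
clock: 20.48
eef_pos: [487.8, 71.9, 49.7]
tool_rot: [3.141, 0.0, -2.815]
ft_force: [-0.0, -1.3, 0.1]
finger_gap: 0.001
grasp_force: 0.5
```

Request:
play_rows([
  [-1, 0, 1, 0, 0],
  [-1, 0, 1, 0, 0],
  [-1, 0, 0, 0, 0],
])

```text
clock: 20.85
eef_pos: [487.2, 72.8, 49.7]
tool_rot: [-3.141, -0.0, -2.816]
ft_force: [-0.3, -4.7, -0.0]
finger_gap: -0.002
grasp_force: 2.0
```

Request:
play_rows([
  [-1, 0, 1, 0, 0],
  [-1, 0, 1, 0, 0],
  [-1, 0, 0, 0, 0],
])

```text
clock: 21.22
eef_pos: [487.0, 73.2, 49.8]
tool_rot: [-3.139, -0.0, -2.817]
ft_force: [1.4, -8.1, -0.3]
finger_gap: 0.001
grasp_force: 4.0
```

The force rises and motion stalls at the stop, so the lid is closed. Now to the wing grip.

Request:
play_rows([
  [-1, 0, -12, 0, 0],
  [-1, 0, 0, -30, 0],
  [-1, 0, 0, -40, 0],
  [1, 0, 0, -25, -0.95],
  [1, -2, 28, 0, -0.95],
  [1, 0, 0, 0, -0.95],
  [1, 0, 0, 0, -0.95],
  [1, 0, 0, 0, -0.95],
  [1, 0, 0, 0, -0.92],
  [1, 0, 0, 0, 0],
])

```text
clock: 22.48
eef_pos: [479.6, 92.0, 143.9]
tool_rot: [3.139, 0.0, -2.22]
ft_force: [0.4, 0.5, -0.1]
finger_gap: 1.003
grasp_force: 0.0
```

```bash
python3 g.py 465.5 144 85 232.7
python3 - <<'E'
from h import *
from bench import ctrl
for n,x,y,w,h in (("top",220,165,70,60),("side",285,145,60,40)):
    g=cv2.cvtColor(ctrl.camera(n)["image"],6)[y:y+h,x:x+w]
    print(n,x,y)
    for r,row in enumerate(g): print(y+r,"".join("#@%*+=-:. "[min(9,int(v)//22)] for v in row))
u=np.radians(52.7);c=np.array([465.5,144])
for n in("top","side"):print([proj(n,[*(c+k*np.array([np.cos(u),np.sin(u)])),z]).round(1).tolist() for k in(-30,0,30) for z in(128,102)])
E
```

```text
pos [479.6  92.  143.9] yaw -127.2 t 22.48 F [ 0.4  0.5 -0.1] gap 1.0 gf 0.0
tool d [-32.9  42.6  58.9] roll units 0.02
top 220 165
165 ++++++++++++++++++++++++++++++++++++***************++=--=+*%%%%%%%%%%%
166 +++++++++++++++++++++++++++++++++++++****************+==++**%%*%%%%%%%
167 +++++++++++++++++++++++++++++++++++++*****************+++******%%%%%%%
168 +++++++++++++++++++++++++++++++++++++**************************%%%%%%%
169 ++++++++++++++++++++++++++++++++++++++*************************%%%%%%%
170 ++++++++++++++++++++++++++++++++++++++************************%%%%%%%%
171 +++++++++++++++++++++++++++++++++++++++***********************%%%%%%*+
172 ++++++++++++++++++++++++++++++++++++++++***********************%%%%%+=
173 +++++++++++++++++++++++++++++++++++++++************************%%%%*+-
174 ++++++++++++++++++++++++++++++++++++++++***********************%%%%%+-
175 +++++++++++++++++++++++++++++++++++++++++***********************%%%%*=
176 +++++++++++++++++++++++++++++++++++++++++***********************%%%%+-
177 +++++++++++++++++++++++++++++++++++++++++***********************
[... 5638 characters left out ...]
::::::::::::-=++++=:-=+++++++++++++-=::..:::::...:=
178 ....-:::::::::::::::::-----::-+++++++++++++++-:.:..::::::::+
179 ....:-::::::---:::::::::::::::=+++++++++++++=-:::::::::::::+
180 .....--::::-+++-::::::::::::::=+++++++++++++=::::::::::::::+
181 ::...:=-::::===-:::::::::::::-+=======++++++=---+-:::::::::+
182 ::...:==-:::--::::::::::::::-++=:::::-==++++++++++-::::::-:=
183 ......===-::::::::::::::::::-+++::::::-=+++++++++++-::-:=+++
184 ...:::==+==-:::::::::::::::::==-::::-=++++++++++++++++++++++
[[260.5, 211.6], [262.1, 212.3], [250.2, 203.9], [252.0, 204.8], [239.9, 196.2], [242.0, 197.3]]
[[304.1, 167.6], [304.2, 174.3], [309.6, 162.3], [309.7, 169.0], [315.1, 157.1], [315.0, 163.8]]
```

Request:
play_rows([
  [1, -16, 21, 0, 0],
  [1, -17, 21.5, 0, 0],
  [1, 0, 0, 20, 0],
  [1, 0, 0, 20, 0],
  [1, 0, 0, 15, 0],
  [1, 0, 0, 6, 0],
  [1, 0, 0, 0, 0],
])

```text
clock: 23.45
eef_pos: [466.6, 142.4, 83.5]
tool_rot: [3.141, -0.0, -2.222]
ft_force: [-0.1, -0.1, 0.6]
finger_gap: 1.0
grasp_force: 0.0
```

```bash
python3 g.py 465.5 144 83 232.7
```

```text
pos [466.6 142.4  83.5] yaw -127.3 t 23.45 F [-0.1 -0.1  0.6] gap 1.0 gf 0.0
tool d [-0.6  1.8  0.5] roll units -0.0
```

Request:
play_rows([
  [-0.3, 0, 0.8, 0, 0],
  [-0.6, 0, 0, 0, 0],
  [-1, 0, 0, 0, 0],
  [-1, 0, 0, 0, 0],
  [-1, 0, 0, 0, 0],
  [-1, 0, 0, 0, 0],
], grip_force=40)

```text
clock: 24.2
eef_pos: [465.9, 142.6, 84.2]
tool_rot: [-3.141, -0.0, -2.222]
ft_force: [-1.5, -1.5, 6.1]
finger_gap: 0.197
grasp_force: 38.9
```

Request:
play_rows([
  [-1, 0, 0, 0.2, 0.9],
  [-1, 0, 0, 0.4, 0.9],
  [-1, 0, 0, 0.4, 0.9],
  [-1, 0, 0, 0.4, 0.9],
  [-1, 0, 0, 0.4, 0.9],
  [-1, 0, 0, 0.4, 0.9],
  [-1, 0, 0, 0.4, 0.9],
  [-1, 0, 0, 0, 0],
])

```text
clock: 25.2
eef_pos: [465.7, 142.7, 81.6]
tool_rot: [-3.141, -0.0, -2.882]
ft_force: [-2.5, 0.2, 5.7]
finger_gap: 0.203
grasp_force: 39.2
```

Run:
```python
from bench import ctrl
s=ctrl.observe();print(s["tool_rot"],s["ft_force"].round(1),s["wrist_torque"].round(2),s["eef_pos"].round(1),s["grasp_force"])
```

```text
[-3.14124526e+00 -4.38414318e-04 -2.88241175e+00] [-2.5  0.2  5.7] [-0.07  0.43 -0.1 ] [465.7 142.7  81.6] 39.21566426753998
```

Request:
play_rows([
  [-1, 0, 0, 0.4, 0.9],
  [-1, 0, 0, 0.4, 0.9],
  [-1, 0, 0, 0.4, 0.9],
  [-1, 0, 0, 0.4, 0.9],
  [-1, 0, 0, 0.3, 0.9],
  [-1, 0, 0, 0.2, 0.8],
  [-1, 0, 0, 0, 0.5],
  [-1, 0, 0, 0, 0.3],
  [-1, 0, 0, 0, 0],
])

```text
clock: 26.32
eef_pos: [465.4, 144.6, 79.3]
tool_rot: [3.141, -0.001, 2.767]
ft_force: [-3.6, 3.4, 6.3]
finger_gap: 0.199
grasp_force: 39.3
```

Run:
```python
from bench import ctrl
s=ctrl.observe();print(s["tool_rot"],s["ft_force"].round(1),s["wrist_torque"].round(2),s["eef_pos"].round(1),s["grasp_force"])
```

```text
[ 3.14063604e+00 -1.25401664e-03  2.76682358e+00] [-3.6  3.4  6.3] [0.72 0.74 0.53] [465.4 144.6  79.3] 39.34614658355713
```

The tool turned 1.29 rad and the torque rose to about 0.5 N·m, so the cap is at its stop. I'll release it and go to the sleeve.

Request:
play_rows([
  [0, 0, 0, 0, 0],
  [1, 0, 0, 0, 0],
  [1, 0, 0, 0, 0],
  [1, 0, 0, -35, 0],
  [1, 0, 0, -35, 0],
  [1, -25, -30, 0, 0],
  [1, -37, -44, 0, 0],
  [1, -37, -44, 0, 0],
  [1, -37, -44, 0, 0],
  [1, -37, -44, 0, 0],
  [1, -37, -44, 0, 0],
  [1, -37, -44, 0, 0],
])

```text
clock: 27.82
eef_pos: [587.2, -223.7, 148.8]
tool_rot: [3.141, -0.0, 2.763]
ft_force: [1.7, 0.7, 0.3]
finger_gap: 1.0
grasp_force: 0.0
```

```bash
python3 g.py 588.9 -223 25
python3 - <<'E'
from h import *
from bench import ctrl
c=ctrl.camera("top")["image"];cv2.imwrite("pics/q2.png",c)
for n,x,y,w,h in (("top",225,170,60,60),("side",285,145,60,40)):
    g=cv2.cvtColor(ctrl.camera(n)["image"],6)[y:y+h,x:x+w]
    if n=="top":
        for r,row in enumerate(g[::2]): print(y+2*r,"".join("#@%*+=-:. "[min(9,int(v)//22)] for v in row))
E
```

```text
pos [ 587.2 -223.7  148.8] yaw 158.3 t 27.82 F [1.7 0.7 0.3] gap 1.0 gf 0.0
tool d [ -1.3   1.2 123.8] roll units 0.0
170 .............:-==-==-=---========-:.........................
172 .............:--====-===--========---------:::..............
174 ..............:--============================---:::.........
176 ...............:---==============================--:::......
178 ...............:--==========---=--=================---:.....
180 ...............::---=======-::::::::::---=============-::...
182 ..............::---------===::......::::::---===========-:..
184 ..............::::-------====::...::---:...:::--=========-:.
186 ...............:::--------===-:::::-++=::.....::--========-:
188 .............:-==---------====-----==-::........::--=======-
190 .............:-==-:---=---===========-:...........::-======-
192 ..............::::.:-----==+++++=====-:............::-=====-
194 .....:.............::----==+******+=-::..............:-=====
196 ....................:---==+********=::...............::-====
198 ....................::--=+********=-:.................:--===
200 ...
[... 267 characters left out ...]
::........:-+*******+==--:...................::::.
210 ..::.:-==-::.......:-+********==--:....................:::..
212 .:::...::::.......::=********=-:::.....................::...
214 :::::.............:-+*******+-:.......................::....
216 ::::::............:::--=+++=::........................::....
218 :::::::................::::::.......................:::.....
220 .........................................:--::.....:::......
222 ........................................:-=+=:....::........
224 ...................::--:.................:::::..:::.........
226 ...................:-==-:......................::...........
228 ....................::::....................::..............
```

The wing now lies at −22°, which matches cap ≈ 1.3. Descending to the sleeve.

Request:
play_rows([
  [1, -1.3, 1.2, 30, 0],
  [1, 0, 0, 35, 0],
  [1, 0, 0, 30, 0],
  [1, 0, 0, 18, 0],
  [1, 0, 0, 8, 0],
  [1, 0, 0, 0, 0],
])

```text
clock: 28.72
eef_pos: [588.7, -220.7, 28.1]
tool_rot: [3.141, -0.0, 2.763]
ft_force: [-0.5, -0.8, 0.2]
finger_gap: 0.999
grasp_force: 0.0
```

```bash
python3 g.py 588.9 -223 25
```

```text
pos [ 588.7 -220.7   28.1] yaw 158.3 t 28.73 F [-0.5 -0.8  0.2] gap 1.0 gf 0.0
tool d [-1.  -2.1  3.1] roll units 0.0
```

Request:
play_rows([
  [0.6, -1, -1.5, 2, 0],
  [0.3, 0, 0, 0, 0],
  [0, 0, 0, 0, 0],
  [-1, 0, 0, 0, 0],
  [-1, 0, 0, 0, 0],
  [-1, 0, 0, 0, 0],
], grip_force=30)

```text
clock: 29.48
eef_pos: [589.5, -222.7, 26.8]
tool_rot: [3.141, 0.001, 2.763]
ft_force: [0.2, 1.2, 6.0]
finger_gap: 0.554
grasp_force: 30.6
```

Request:
play_rows([
  [-1, 0, 0, 0, 0.8],
  [-1, 0, 0, 0, 0.8],
  [-1, 0, 0, 0, 0.8],
  [-1, 0, 0, 0, 0.8],
  [-1, 0, 0, 0, 0.8],
  [-1, 0, 0, 0, 0.8],
  [-1, 0, 0, 0, 0.8],
  [-1, 0, 0, 0, 0.8],
  [-1, 0, 0, 0, 0.8],
  [-1, 0, 0, 0, 0.8],
  [-1, 0, 0, 0, 0.2],
  [-1, 0, 0, 0, 0],
])

```text
clock: 30.98
eef_pos: [590.8, -221.4, 26.8]
tool_rot: [3.139, 0.0, 1.906]
ft_force: [2.1, 2.9, 4.8]
finger_gap: 0.55
grasp_force: 30.7
```

```bash
python3 g.py 588.9 -223 25
```

```text
pos [ 590.8 -221.4   26.8] yaw 109.2 t 30.98 F [2.1 2.9 4.8] gap 0.55 gf 30.7
tool d [-0.8 -2.3  1.8] roll units 0.0
```

Request:
play_rows([
  [0.5, 0, 0, 0, 0],
  [1, 0, 0, 0, 0],
  [1, 0, 0, 0, 0],
  [1, 0, 0, -40, 0],
  [1, 0, 0, -50, 0],
  [1, 0, 0, -35, 0],
  [-1, -24, -41.5, 0, 0],
  [-1, -24, -41.5, 0, 0],
  [-1, -24, -41.5, 0, 0],
  [-1, -24, -41.5, 0, 0],
  [-1, 0, 0, 0, 0],
])

```text
clock: 32.35
eef_pos: [459.1, -372.6, 151.3]
tool_rot: [-3.139, 0.002, 1.896]
ft_force: [-0.3, 0.2, -0.3]
finger_gap: 0.001
grasp_force: 0.0
```

```bash
python3 g.py 465 -366 62
python3 - <<'E'
from h import *
from bench import ctrl
o=[cv2.convertScaleAbs(crop(ctrl.camera(n)["image"],x,y,w,h,k),alpha=1.2) for n,x,y,w,h,k in(("top",365,125,115,80,4),("side",320,240,80,115,4))]
H=max(i.shape[0] for i in o);o=[cv2.copyMakeBorder(i,0,H-i.shape[0],0,0,0) for i in o]
cv2.imwrite("pics/p4.png",np.hstack(o))
E
```

```text
pos [ 459.1 -372.6  151.3] yaw 108.6 t 32.35 F [-0.3  0.2 -0.3] gap 0.0 gf 0.0
tool d [ 4.3  7.7 89.3] roll units 0.0
```

View pics/p4.png

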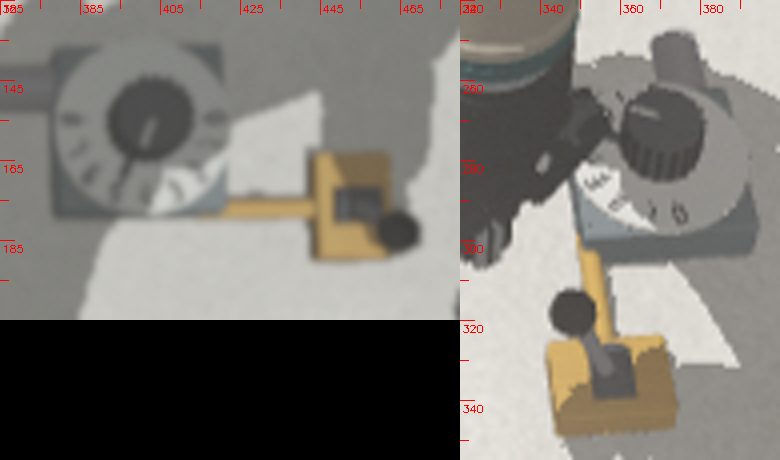

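The pointer is at 5. The lever ball is at (463.5,182) in the top view, still leaning towards the robot. Now pushing the valve in +x.

Request:
play_rows([
  [-1, 4, 6, 25, 0],
  [-1, 0, 0, 35, 0],
  [-1, 0, 0, 24, 0],
  [-1, 0, 0, 5, 0],
  [-1, -4, 12, 0, 0],
  [-1, -5, 14, 0, 0],
  [-1, -5, 14, 0, 0],
  [-1, -5, 14, 0, 0],
  [-1, -5, 14, 0, 0],
  [-1, 0, 0, 0, 0],
])

```text
clock: 33.7
eef_pos: [541.9, -361.9, 61.8]
tool_rot: [3.14, 0.001, 1.906]
ft_force: [-0.0, -0.5, -0.1]
finger_gap: -0.003
grasp_force: 0.0
```

```bash
python3 g.py 550 -366 62
```

```text
pos [ 541.9 -361.9   61.8] yaw 109.2 t 33.7 F [-0.  -0.5 -0.1] gap -0.0 gf 0.0
tool d [-6.5  6.3 -0.2] roll units 0.0
```

Request:
play_rows([
  [-1, -1.5, 5, 0, 0],
  [-1, -1, 3, 0, 0],
  [-1, -1, 2, 0, 0],
  [-1, 0, 0, 0, 0],
])

```text
clock: 34.2
eef_pos: [550.6, -362.5, 62.0]
tool_rot: [3.142, -0.0, 1.904]
ft_force: [0.3, -0.6, -0.4]
finger_gap: -0.002
grasp_force: 0.1
```

```bash
python3 g.py 550 -366 62;python3 - <<'E'
from h import *
from bench import ctrl
for n,x,y,w,h in (("top",435,150,45,45),("side",335,285,50,50)):
    g=cv2.cvtColor(ctrl.camera(n)["image"],6)[y:y+h,x:x+w]
    print(n,x,y,proj(n,[579,-363,92]),proj(n,[503,-363,92]),proj(n,[541,-363,102]))
    for r,row in enumerate(g): print(y+r,"".join("#@%*+=-:. "[min(9,int(v)//22)] for v in row))
E
```

```text
pos [ 550.6 -362.5   62. ] yaw 109.1 t 34.2 F [ 0.3 -0.6 -0.4] gap -0.0 gf 0.1
tool d [-3.1 -1.7 -0. ] roll units 0.0
top 435 150 [461.32086472 156.38974766] [462.53623937 187.39817212] [463.44310499 171.17044815]
150 ::::::::-======+===++===+*%%%*+++%%%%%%%%%%%%
151 :::::::::-======+=+++==++*%%%*+=+%%%%%%%%%%%%
152 ::::::::::-======++++==+*%%%%%*+*%%%%%%%%%%%%
153 :::::::::::-=====++++=++*%%%%%%%%%%%%%%%%%%%%
154 :::::::::::-=======++++*%%%%%%%%%%%%%%%%%%%%%
155 :::::::::::-====+=+++++*%%%%%%%%%%%%%%%%%%%%%
156 :::::::::::-=====++==++%%%%%%%%%%%%%%%%%%%%%%
157 :::::::::::-=++==++=++*%%%%%%%%%%%%%%%%%%%%%%
158 :::::::::::-=+======++*%%%%%%%%%%%%%%%%%%%%%%
159 :::::::::::-========+++*%%%%%%%%%%%%%%%%%%%%%
160 :::::::::::-====+=+==++*%%%%%%%%%%%%%%%%%%%%%
161 :::::::-----====+++++++**%%%%%%%%%%%%%%%%%%%%
162 ::::::-========++++++++**%%%%%%%%%%%%%%%%%%%%
163 ::::::-++======+++++++**%%%%%%%%%%%%%%%%%%%%%
164 ::::::=++==---==+++++***%%%%%%%%%%%%%%%%%%%%%
165 ::::::=++=-----=++++****%%%%%%%%%%%%%%%%%%%%%
166 ::::::=*+=------=+++********%%%%%%%%%%%%%%%%%
167 ::::::=*+=------=+++*******%%%%%
[... 3510 characters left out ...]
.......-----=+:.--++=*=++++++++***=-....
323 ...........:.....-----=+=:::==-++++++=:::---......
324 .......::::::::::-----===-----+++++++:............
325 ......::--------------==-----=++++++=.............
326 ......::-----------=++++++=--++++++=-.............
327 ......:----------=+++++++**==+++++=--:............
328 ......----------=+++++++++==++++=---==:...........
329 ......-----------++++++++====++=----===...........
330 ......-=---------+++++++====+++--+++++=...........
331 ......-=---------+++++++====+=++++++++=:..........
332 ......:=---------+++++++===+++++++++++==........::
333 ......:=---------=+++++++++**+++++++++==..::::::==
334 ......:=---------=++++++++***==+++++++==::========
```

Request:
play_rows([
  [-1, -1, 2, 0, 0],
  [-1, -1, 2, 0, 0],
  [-1, 0, 0, 0, 0],
])

```text
clock: 34.67
eef_pos: [553.5, -362.9, 61.7]
tool_rot: [-3.139, -0.002, 1.904]
ft_force: [-4.2, 0.6, 1.7]
finger_gap: -0.0
grasp_force: 2.5
```

Force has risen at the end stop. I'll back off and rise.

Request:
play_rows([
  [-1, 5, -15, 0, 0],
  [-1, 5, -15, 0, 0],
  [-1, 0, 0, -40, 0],
  [-1, 0, 0, -50, 0],
  [-1, 0, 0, 0, 0],
  [-1, 0, 0, 0, 0],
])

```text
clock: 35.42
eef_pos: [524.2, -363.1, 152.0]
tool_rot: [3.14, 0.001, 1.905]
ft_force: [-0.7, 0.3, -0.0]
finger_gap: -0.001
grasp_force: 0.0
```

Run:
```python
from h import *
from bench import ctrl
im=ctrl.camera("side")["image"];x,y,w,h=360,300,35,30
for r,row in enumerate(cv2.cvtColor(im,6)[y:y+h:2,x:x+w]): print(y+2*r,"".join("#@%*+=-:. "[min(9,int(v)//22)] for v in row))
print(ctrl.observe()["ft_force"])
print(ctrl.sign_off())
```

```text
300 +*********************************=
302 *********************************+=
304 *******+*++++++++++++++++++---++===
306 ------------.----------.......-====
308 ...:............................--=
310 ................:::................
312 .............:=%%%%*+:.............
314 ............+*%%%%%%%%+............
316 ...........-*%%%%%%%%%%=...........
318 ...........:*%%%%%%%%%%=...........
320 .........:=+*%%%%%%%%%*............
322 .......:=+++++++****+-.............
324 ------==++++=:.....................
326 +=--====++=-.......................
328 +=====++=--==:.....................
[ 1.15778108  0.32020409 -0.9631257 ]
the job is handed in; nothing more can be done
None
```

I carried out all five steps and handed the job in at about 35 s; no verdict came back, but my readings show the mould upright in the pot, lid closed and screwed to its stop, sleeve at 5, and valve lever fully over.

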